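# Depth-gauge check through an inclined guide tube

## Robot

A 6-joint arm with a two-finger parallel gripper is mounted at the origin on the work surface. World frame = base frame: x ahead of the robot, y to its left, z up, the work surface at z = 0. Lengths are in m, angles in rad, forces in N, time in s.
With the tool pointing down it reaches from about 0.35 to 0.775 m from the base axis. Payload 5.5 kg.
Tool frame: the origin (TCP) lies between the finger pads; the fingertips stand 19 mm ahead of it and the grasp point (between the pads) is the TCP; z points along the fingers, x is the direction in which the jaws open and shut, and the axes are right-handed (so a half turn about z gives the same grasp; the last joint's range is limited). The gripper opens to 85 mm and grips with 20 to 120 N. Pads are 22 mm wide; open, the fingers measure 114 mm over their backs; the gripper's body (76 mm by 85 mm) begins 54 mm behind the grasp point. The pads swing forward as they close: fully open they stand 13 mm farther back than shut.
Start: joints at [1.043, 0.313, 0.046, 1.304, 0, 1.431], TCP at [0.217, 0.532, 0.25] pointing down, gripper open.
Joint ranges: [-2.76, 2.76], [-0.86, 1.69], [-1.03, 1.26], [-2.2, 2.34], [-1.47, 1.5], [-3.14, 3.14]. Speed limits (rad/s): [2.57, 2.57, 3.14, 3.14, 3.14, 3.14].

## Interface

Orientations are given as a unit quaternion [w, x, y, z].
In Python, from workcell import env gives the robot as it stands. The module is installed in compiled form; this text tells all that it offers.
- The arm moves only by the tool carry_out, never from a script. Its argument "steps" is a list of rows, each a list of 7 numbers: the gripper command: -1 is shut, 1 is fully open, values between are in proportion, then the shift along the tool's x, y, z in m, then the turn, a rotation vector about the tool's x, y, z in rad. A call has 1 to 20 rows; each row shifts and turns the commanded pose from where the row before left it, along the tool's axes as they then stand; what a row does not reach is not made up. A row lasts 1/8 s, in which the tool goes at most 62.5 mm and 10.7 degrees, less where a joint would pass 70% of its speed; a pose out of reach is approached as far as the arm can. A call with a gripper value outside its range is refused whole. The fingers move at their own pace and stop on an object; "grip_force" is the grip in N (left out, the last holds). Time passes only in rows, so rows that do not move let the fingers close. It gives the time, the measured TCP pose, the force and the opening at its end, in the units of the state.
- env.get_state(): the state, without advancing time (a new reading comes with each control period).
- env.read_camera(name): name is "scene" or "top" or "wrist"; returns a dict with "color" (480x640x3 uint8, red, green, blue), "K" (3x3 intrinsics, pixels), "dist" ([k1, k2, p1, p2, k3] as OpenCV has them; the pictures are not rectified), "R" (3x3) and "t" (3): a world point X has camera coordinates R X + t. Camera axes: x right, y down, z forward; pixel columns grow to the right and rows downward; lengths in m; the calibration is good to about 2 mm. A picture is of the moment at which its call begins. There is no depth.
- env.hand_in(): hands the job in, once; it reports no verdict.
The state is a dict: "clock": time; "joint_pos": joint angles; "qvel": joint speeds; "tau": joint torques, N m; "tcp_pos": TCP position; "orientation": TCP orientation; "wrist_force": force on the tool from outside, world axes, zero at the start; "ft_torque": the same for the moment, N m; "finger_gap": finger opening in m.
Only numpy, scipy, OpenCV 4.12 (cv2) and the standard library are available. Lean on these libraries where they do the work, as an engineer would, in place of code of your own. Each camera call takes 0.05 s, during which the arm holds its last target. There are 200 camera calls.

## Task

Take the orange-handled gauge rod out of its blue forked cradle, slide it down the tester's inclined brass guide tube until its collar stops against the mouth, pause a moment, and draw it straight back out. Then present it for reading: hold the rod level with its red tip in the gap under the bench magnifier, centred beneath the lens and midway between the stage and the lens, without the gauge or the robot ever touching the magnifier. Finish while still gripping the gauge there, held still in mid-air, and leave the brass weight, the oil bottle and the screwdriver alone.

Things in the scene. Friction and masses are not known exactly. Their poses are not given: they have to be found in the camera images.
- gauge: Loose gauge, 0.11-0.23 kg. Origin mid-grip on the rod's axis; x along the rod to the tip, z up as it lies. Along x: steel tail 10 mm square, -50 to -25 mm; orange grip block 18 mm wide (y), 22 mm tall (z), -25 to +25, to be pinched across its width; dark collar, diameter 32, +25 to +33; steel rod, diameter 8, +33 to the round red tip at +133 (last 18 mm red). Balances 15 mm ahead of the origin.
- gauge_tip (a point): The very end of the gauge's red tip, 133 mm ahead of the gauge's origin on its axis; axes as the gauge's.
- collar_face (a point): Centre of the collar's front face (which meets the tube's mouth), 33 mm ahead of the gauge's origin on its axis; axes as the gauge's.
- cradle: Fixed holder. Origin on the bench under the gauge's origin; x along the resting gauge to its tip, z up. Aluminium base 60 mm wide, 10 high, x from -62 to +113 mm; two blue forks 10 mm thick, 29 wide, 66 tall, open on top, at x = -41 (slot 13 mm wide, under the tail) and +92 (slot 12, under the rod). The gauge starts level, axis 60 mm above the bench, and lifts straight up.
- tester: Fixed cream tester. Origin on the bench, z up, x = level heading in which the gauge goes into the tube. Dark base 90 mm wide, 14 high, x from -72 to +162 mm; cream housing 90 mm wide, 105 tall, dial on top (to 113), x from 62 to 148. Carries the guide tube on two posts; the tube's mouth is at (-50, 0, 115) mm.
- guide_tube: Brass tube fixed on the tester, 25 degrees down from level. Origin: centre of the mouth, in the rim's plane; x runs down the bore (the way in), y level. 105 mm long, open both ends; bore 11 mm, widening over the first 20 mm to 21 mm at the mouth; outside 20 mm, 30 at the rim. The collar stops on the rigid rim, with the tip 100 mm deep.
- magnifier: Fixed bench magnifier. Origin on the bench below the lens centre, z up; open towards its -x; post (diameter 16 mm, 162 tall) at x = +75. Black base 120 mm wide, 12 high, x from -57 to +93; round grey stage, diameter 56, white top at height 45; lens in a black ring, outside diameter 84, height 115 to 129, joined to the post by an arm. The gap between is 70 mm.
- read_point (a point): Where the tip is to be read: on the lens axis, midway between stage and lens, 80 mm above the bench; axes as the magnifier's.
- cal_weight: Bystander: loose brass weight with a knob, 44 mm diameter, 57 mm tall, standing; origin centre of its underside.
- oil_bottle: Bystander: loose small white bottle with a red cap, 40 mm diameter, 85 mm tall, standing; origin centre of its underside.
- screwdriver: Bystander: loose screwdriver 160 mm long, lying; origin at the middle of its underside, x along it to its blade.
Not all that is in view belongs to the job. What is shaped like the magnifier but green is not meant.

How it is judged:
By the outcome, as a careful person would: the job done as asked, in the order asked, and still so for the second after the job is handed in, while the arm keeps its last pose, push and grip.
It also fails if it takes over 54 s, if anything falls off the work surface, if the arm or the gripper's body presses on something with over 40 N, if the wrist force passes 120 N, or if a joint passes its speed limit or range.

## Working session

There is one attempt and no reset: what is moved stays moved. The work goes in short steps, Python scripts to look and compute and a tool call to move; the robot and the scene stay as the last step left them, time stands still between calls to the robot, and variables do not carry over. Pictures are saved under pics/ and viewed, about 8 in all and at most 12, crops included, and the job is handed in when it is done.

Besides the shell and the picture viewer there is one more tool, called after "Call:" as name(argument=value, ...) on one line, values as JSON. carry_out: Moves the arm, as the interface text tells. Its arguments: {"type":"object","properties":{"steps":{"type":"array","items":{"type":"array","items":{"type":"number"}}},"grip_force":{"type":"number"}},"required":["steps"]}

```bash
mkdir -p pics; cat > h.py <<'E'
import numpy as np, cv2
from workcell import env
from scipy.spatial.transform import Rotation as Rn
def cam(n): 
    c=env.read_camera(n); 
    for k in('K','dist','R','t'): c[k]=np.array(c[k],float)
    return c
def ray(c,uv):
    p=cv2.undistortPoints(np.array([[uv]],float),c['K'],c['dist'])[0,0]
    return -c['R'].T@c['t'], c['R'].T@np.array([p[0],p[1],1.])
def onz(c,uv,z):
    o,d=ray(c,uv); return o+d*(z-o[2])/d[2]
def two(c1,a,c2,b):
    o,d=ray(c1,a);p,e=ray(c2,b)
    s=np.linalg.lstsq(np.c_[d,-e],p-o,rcond=None)[0]
    A=o+d*s[0];B=p+e*s[1]; return (A+B)/2,np.linalg.norm(A-B)
def proj(c,X):
    return cv2.projectPoints(np.array(X,float).reshape(-1,1,3),cv2.Rodrigues(c['R'])[0],c['t'],c['K'],c['dist'])[0][:,0]
def save(c,n): cv2.imwrite(f'pics/{n}.png',c['color'][:,:,::-1])
E
python3 - <<'E'
from h import *
for n in('scene','top'):
    c=cam(n); save(c,n+'0'); np.savez(n+'0.npz',**c); print(n,-c['R'].T@c['t'],c['R'][2],c['K'][0,0])
s=env.get_state(); print(s)
E
```

```text
scene [ 1.78336395 -0.18415694  0.94791159] [-0.81839609  0.01825288 -0.57436458] 603.0635097072526
top [ 0.39999649 -0.15583556  1.20777336] [ 0.12369952 -0.00534275 -0.99230534] 433.4969439894689
{'clock': 0.1, 'joint_pos': array([ 1.04344006e+00,  3.13920998e-01,  4.50764596e-02,  1.30364356e+00,
       -1.19468850e-05,  1.43121372e+00]), 'qvel': array([-0.0001802 , -0.00309435,  0.00293387, -0.0009262 ,  0.00033286,
       -0.00122828]), 'tau': array([ 1.93913016e-03, -4.81727922e+01,  2.99242777e+01,  1.27546827e-02,
       -1.23937120e-04,  2.78047605e-05]), 'tcp_pos': array([0.21719758, 0.53191373, 0.2494939 ]), 'orientation': array([ 3.74773319e-04,  8.30098585e-01,  5.57616019e-01, -7.58355810e-04]), 'wrist_force': array([-0.23698499, -0.12045411,  0.66628659]), 'ft_torque': array([ 0.01295318,  0.03761085, -0.02355206]), 'finger_gap': 0.08558241728696075}
```

View pics/scene0.png

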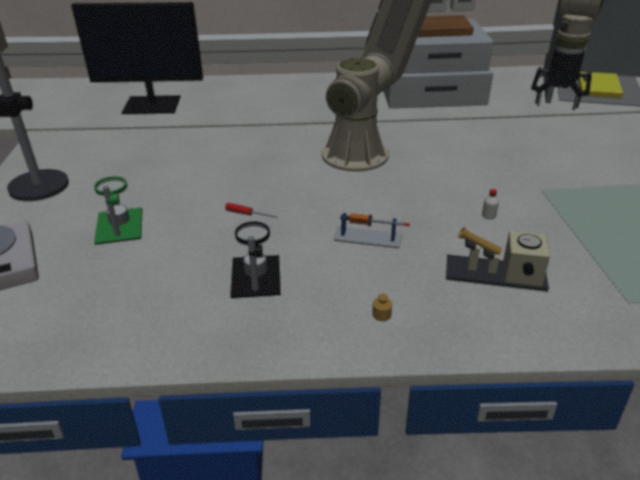

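View pics/top0.png

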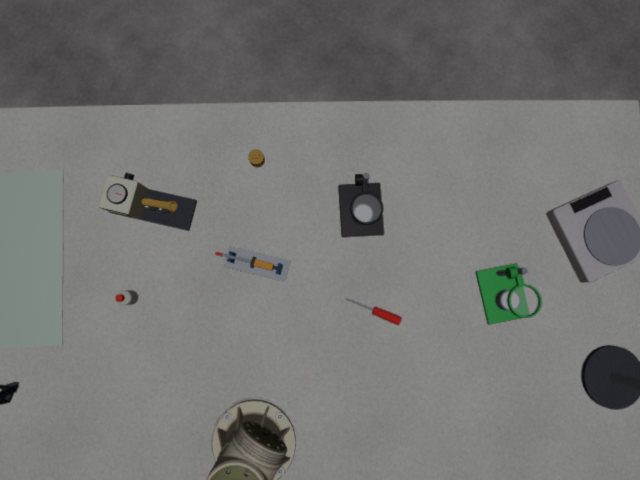

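Scene: cradle with gauge at about (370,225), tester at (497,262), magnifier at (255,262). In the top view the grip is at (263,265), red tip (219,254), tube (160,204), magnifier ring (366,208), tester base (150,205).

```bash
cat > m1.py <<'E'
from h import *
S=dict(np.load('scene0.npz'));T=dict(np.load('top0.npz'))
def mask(c,roi,f):
    x0,y0,x1,y1=roi; im=c['color'][y0:y1,x0:x1]; h=cv2.cvtColor(im,cv2.COLOR_RGB2HSV).astype(int)
    m=f(h[...,0],h[...,1],h[...,2]).astype(np.uint8)
    n,l,st,ce=cv2.connectedComponentsWithStats(m); i=1+np.argmax(st[1:,4])
    pts=np.argwhere(l==i)[:,::-1]+[x0,y0]; return pts.astype(np.float32)
def rect(p): 
    r=cv2.minAreaRect(p); return r
org=lambda h,s,v:(h>=6)&(h<=22)&(s>150)&(v>90)
red=lambda h,s,v:((h<5)|(h>172))&(s>100)&(v>60)
brass=lambda h,s,v:(h>=10)&(h<=25)&(s>120)&(v>60)
dark=lambda h,s,v:(v<75)
for nm,f,rs,rt in(('grip',org,(335,205,385,235),(245,250,285,280)),('tip',red,(395,215,420,235),(208,245,232,262)),('tube',brass,(450,222,505,262),(135,190,185,220))):
    a=mask(S,rs,f);b=mask(T,rt,f)
    X,g=two(S,a.mean(0),T,b.mean(0)); print(nm,len(a),len(b),a.mean(0),b.mean(0),'X',X.round(4),'gap',round(g,4),rect(a),rect(b))
for nm,rt,z in(('testbase',(98,170,202,235),.014),('magbase',(330,170,392,245),.012)):
    b=mask(T,rt,dark); r=cv2.boxPoints(rect(b)); print(nm,len(b),[onz(T,p,z)[:2].round(4).tolist() for p in r])
E
python3 m1.py
python3 - <<'E'
import cv2
a=cv2.imread('pics/top0.png')
o=[cv2.resize(a[y:y+75,x:x+100],(400,300),interpolation=cv2.INTER_CUBIC) for x,y in((100,165),(320,170),(205,230))]
s=cv2.imread('pics/scene0.png')
o.append(cv2.resize(s[215:290,215:315],(400,300),interpolation=cv2.INTER_CUBIC))
cv2.imwrite('pics/crops.png',cv2.vconcat([cv2.hconcat(o[:2]),cv2.hconcat(o[2:])]))
E
```

```text
grip 56 107 [358.94644 216.53572] [262.8785  264.24298] X [ 0.4673 -0.034   0.0672] gap 0.0012 ((358.5549011230469, 216.50607299804688), (17.11688804626465, 3.312946081161499), 6.340191841125488) ((262.94097900390625, 264.2508239746094), (18.89574432373047, 5.554203987121582), 13.240518569946289)
tip 9 18 [405.77777 223.55556] [218.16667 253.38889] X [0.4981 0.085  0.0613] gap 0.0017 ((406.0, 223.5), (4.0, 1.0), 0.0) ((218.05003356933594, 253.35000610351562), (6.008327484130859, 2.5298221111297607), 18.434947967529297)
tube 264 277 [479.41287 241.17424] [160.00362 203.78339] X [0.6283 0.2352 0.0927] gap 0.0024 ((479.61383056640625, 241.79037475585938), (42.862937927246094, 7.583248138427734), 28.495635986328125) ((158.50001525878906, 204.50001525878906), (35.54655456542969, 10.262691497802734), 6.115502834320068)
testbase 1747 [[0.6252, 0.4154], [0.7234, 0.3977], [0.6639, 0.156], [0.5673, 0.1759]]
magbase 1750 [[0.7195, -0.2377], [0.7258, -0.3598], [0.5491, -0.3644], [0.5433, -0.2445]]
```

View pics/crops.png

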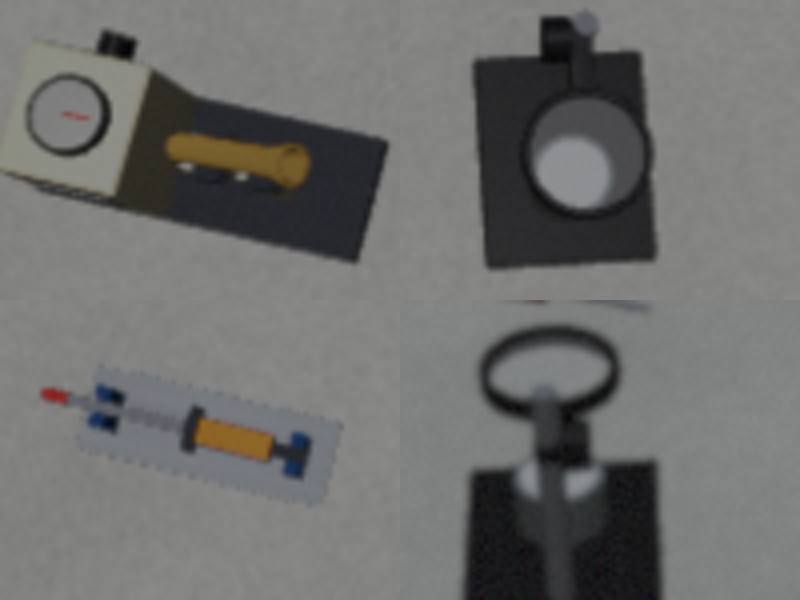

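Gauge measures at about (0.467,-0.034), axis ≈0.06 high, heading ≈75.5°. The crops show the tester heading about the same, and the magnifier opening towards the robot. I'm moving above the cradle.

Call:
carry_out(steps=[[1,-0.039,0.0405,0,0,0,0],[1,-0.039,0.0405,0,0,0,0],[1,-0.039,0.0405,0,0,0,0],[1,-0.039,0.0405,0,0,0,0],[1,-0.039,0.0405,0,0,0,0],[1,-0.039,0.0405,0,0,0,0],[1,-0.039,0.0405,0,0,0,0],[1,-0.039,0.0405,0,0,0,0],[1,-0.039,0.0405,0,0,0,0],[1,-0.039,0.0405,0,0,0,0],[1,-0.039,0.0405,0,0,0,0],[1,0,0,0,0,0,-0.185],[1,0,0,0,0,0,-0.185],[1,0,0,0,0,0,-0.185],[1,0,0,0,0,0,-0.185],[1,0,0,0,0,0,-0.185],[1,0,0,0,0,0,-0.185],[1,0,0,0,0,0,-0.185],[1,0,0,0,0,0,-0.185],[1,0,0,0,0,0,-0.185]], grip_force=60)

```text
clock: 2.6
tcp_pos: [0.4673, -0.0332, 0.2499]
orientation: [-0.0, 0.143, 0.99, 0.0]
wrist_force: [-0.5, -0.3, 0.0]
finger_gap: 0.0855
```

```bash
python3 - <<'E'
from h import *
c=cam('wrist'); save(c,'w1'); np.savez('w1.npz',**c); s=env.get_state(); print(s['clock'],s['tcp_pos'],s['orientation'],s['joint_pos'],-c['R'].T@c['t'],c['R'][2]); print(Rn.from_quat(np.roll(s['orientation'],-1)).as_matrix().round(3))
E
```

```text
2.65 [ 0.46732723 -0.0332116   0.24987487] [-4.76043238e-04  1.40578538e-01  9.90069412e-01  8.20132667e-05] [-2.42584939e-01  1.08262996e-01 -2.14327824e-01  1.24916932e+00
  6.66736229e-05 -1.53128980e+00] [ 0.44733615 -0.10235194  0.37331889] [ 0.08054663  0.27399393 -0.95835253]
[[-0.96   0.278 -0.001]
 [ 0.278  0.96   0.   ]
 [ 0.001  0.    -1.   ]]
```

View pics/w1.png

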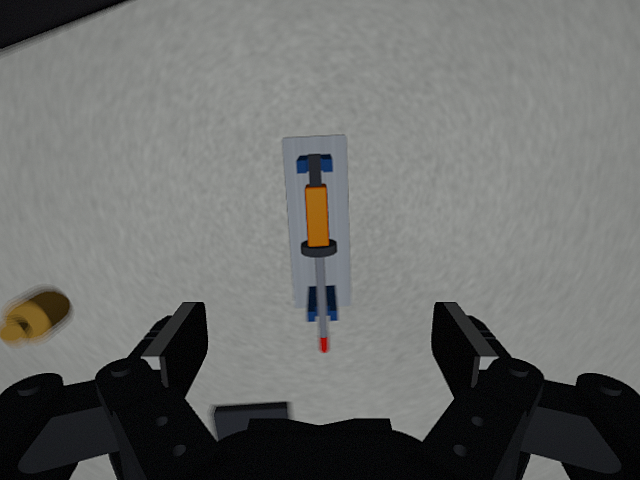

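Wrist view: grip at (317,215), collar (319,248), red tip (323,345), almost aligned with the fingers.

```bash
cat > m2.py <<'E'
from m1 import *
print('-----')
W=dict(np.load('w1.npz'))
g=mask(W,(290,170,345,250),org); t=mask(W,(310,330,340,360),red)
r=rect(g); print('grip',len(g),r,'tip',len(t),t.mean(0),t.max(0))
gt=mask(T,(245,250,285,280),org);gs=mask(S,(335,205,385,235),org);tt=mask(T,(208,245,232,262),red);ts=mask(S,(395,215,420,235),red)
for n,a,b,d in(('grip',r[0],gt.mean(0),gs.mean(0)),('tip',t.mean(0),tt.mean(0),ts.mean(0))):
    print(n,'W+T',two(W,a,T,b),'W+S',two(W,a,S,d))
G=onz(W,r[0],.071);P=onz(W,t.mean(0),.062)
print('onz',G,P,np.linalg.norm((P-G)[:2]),np.degrees(np.arctan2(*(P-G)[1::-1])))
b=cv2.boxPoints(r); e=[onz(W,p,.071)[:2].round(4).tolist() for p in b]; print(e)
u=(P-G)[:2]/np.linalg.norm((P-G)[:2])
R=Rn.from_quat(np.roll(env.get_state()['orientation'],-1)).as_matrix();p=env.get_state()['tcp_pos']
print('tool-frame shift to grip',R.T@(np.r_[G[:2],.06]-p),'yaw err deg',np.degrees(np.arctan2(u[1],u[0])-np.arctan2(R[1,1],R[0,1])))
E
python3 m2.py | sed -n '/-----/,$p'
```

```text
-----
grip 1253 ((316.5633544921875, 216.33033752441406), (59.313743591308594, 21.356754302978516), 87.27368927001953) tip 108 [323.52777 344.49075] [327. 352.]
grip W+T (array([ 0.46809378, -0.03450664,  0.0760785 ]), np.float64(0.0026018225298252073)) W+S (array([ 0.46992454, -0.03398944,  0.06908079]), np.float64(0.0018100020040318413))
tip W+T (array([0.49798279, 0.08469379, 0.06684114]), np.float64(0.0006641420751511452)) W+S (array([0.49911107, 0.08527542, 0.06279259]), np.float64(0.0031695345084329757))
onz [ 0.4697643  -0.03349896  0.071     ] [0.49911551 0.08759024 0.062     ] 0.12459570213122745 76.37468447050551
[[0.4722, -0.059], [0.4557, -0.055], [0.4672, -0.0068], [0.4845, -0.0109]]
tool-frame shift to grip [-0.0026041   0.00039697  0.18987245] yaw err deg 2.5373373639041046
```

Call:
carry_out(steps=[[1,-0.0026,0.0004,0,0,0,-0.044],[1,0,0,0.04,0,0,0],[1,0,0,0.04,0,0,0],[1,0,0,0.04,0,0,0],[1,0,0,0.04,0,0,0],[1,0,0,0.02,0,0,0],[1,0,0,0.01,0,0,0],[1,0,0,0,0,0,0],[-1,0,0,0,0,0,0],[-1,0,0,0,0,0,0],[-1,0,0,0,0,0,0],[-1,0,0,0,0,0,0],[-1,0,0,0,0,0,0],[-1,0,0,0,0,0,0],[-1,0,0,0,0,0,0],[-1,0,0,0,0,0,0]], grip_force=70)

```text
clock: 4.65
tcp_pos: [0.4705, -0.0337, 0.0608]
orientation: [0.0, 0.125, 0.992, -0.0]
wrist_force: [-2.1, 0.9, 5.0]
finger_gap: 0.0173
```

Call:
carry_out(steps=[[-1,0,0,-0.02,0,0,0],[-1,0,0,-0.03,0,0,0],[-1,0,0,-0.04,0,0,0],[-1,0,0,-0.05,0,0,0],[-1,0,0,-0.05,0,0,0],[-1,-0.023,0.026,0,0,0,0],[-1,-0.023,0.026,0,0,0,0],[-1,-0.023,0.026,0,0,0,0],[-1,-0.023,0.026,0,0,0,0],[-1,0,0,0,0.145,0,0],[-1,0,0,0,0.145,0,0],[-1,0,0,0,0.146,0,0],[-1,0,0,0,0,0,0],[-1,0,0,0,0,0,0]])

```text
clock: 6.4
tcp_pos: [0.5851, 0.0444, 0.2497]
orientation: [-0.027, 0.121, 0.969, -0.214]
wrist_force: [0.0, 0.1, -2.0]
finger_gap: 0.0171
```

```bash
python3 - <<'E'
from h import *
for n in('wrist','scene','top'):
    c=cam(n); save(c,n[0]+'2'); np.savez(n[0]+'2.npz',**c)
s=env.get_state(); print(s['clock'],s['tcp_pos'],s['joint_pos'].round(3),s['finger_gap'],s['wrist_force']);R=Rn.from_quat(np.roll(s['orientation'],-1)).as_matrix(); print(R.round(3)); np.savez('pose2.npz',p=s['tcp_pos'],R=R)
a=cv2.imread('pics/w2.png');b=cv2.imread('pics/s2.png')[190:310,400:560]; b=cv2.resize(b,(640,480),interpolation=cv2.INTER_CUBIC)
cv2.imwrite('pics/v2.png',cv2.resize(cv2.vconcat([a,b]),(0,0),fx=.62,fy=.62))
E
```

```text
6.55 [0.58506226 0.04345594 0.25100668] [ 0.126  0.486  0.237  1.49  -0.403 -1.159] 0.01721262500446643 [-0.65892102  0.09986062 -1.48747909]
[[-0.969  0.226 -0.104]
 [ 0.249  0.879 -0.408]
 [-0.001 -0.421 -0.907]]
```

View pics/v2.png

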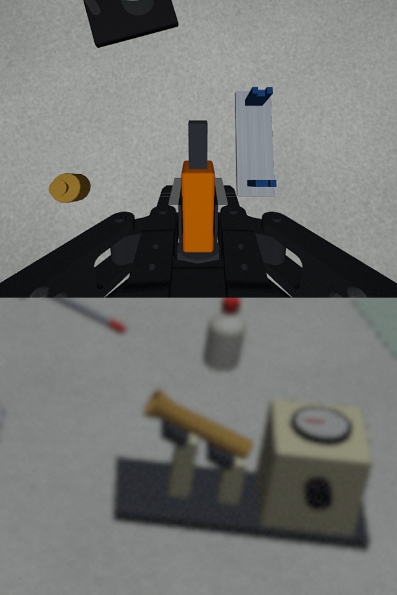

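Gauge is held square in the jaws (tail straight, wrist view); the held gauge hides its own tip. I'll pass over the tester so the wrist camera looks back on the tube mouth.

Call:
carry_out(steps=[[-1,0.0065,0.0423,-0.0197,0,0,0],[-1,0.0065,0.0423,-0.0197,0,0,0],[-1,0.0065,0.0423,-0.0197,0,0,0],[-1,0.0065,0.0423,-0.0197,0,0,0],[-1,0.0065,0.0423,-0.0197,0,0,0],[-1,0.0065,0.0423,-0.0197,0,0,0],[-1,0,0,0,0,0,0],[-1,0,0,0,0,0,0]])

```text
clock: 7.55
tcp_pos: [0.6169, 0.3246, 0.25]
orientation: [-0.027, 0.122, 0.969, -0.215]
wrist_force: [0.0, -0.6, -2.0]
finger_gap: 0.0169
```

```bash
python3 - <<'E'
from h import *
for n in('wrist','scene','top'):
    c=cam(n); save(c,n[0]+'3'); np.savez(n[0]+'3.npz',**c)
    s=env.get_state();R=Rn.from_quat(np.roll(s['orientation'],-1)).as_matrix();p=s['tcp_pos']
    print(n,p,'tip px',proj(c,p+.133*R[:,1]),'grip',proj(c,p), 'mouth',proj(c,[.6208,.1874,.115]))
print(s['clock'],s['joint_pos'].round(3)); np.savez('pose3.npz',p=p,R=R)
a=cv2.imread('pics/w3.png');b=cv2.imread('pics/s3.png')[100:280,400:640]; b=cv2.resize(b,(640,480),interpolation=cv2.INTER_CUBIC)
cv2.imwrite('pics/v3.png',cv2.resize(cv2.vconcat([a,b]),(0,0),fx=.62,fy=.62))
E
```

```text
wrist [0.61677916 0.32397248 0.25099924] tip px [[319.80107352 591.70827123]] grip [[320.2363566  327.82756847]] mouth [[270.46552552 136.18460063]]
scene [0.61667126 0.32364494 0.2516778 ] tip px [[579.53035997 206.22888375]] grip [[527.4121144  179.66375606]] mouth [[459.17318697 232.51732515]]
top [0.61662927 0.32359178 0.25210132] tip px [[ 60.65746036 189.17892807]] grip [[ 96.57196449 195.62655576]] mouth [[174.96958251 204.5886189 ]]
7.7 [ 0.494  0.937  1.049  1.987 -0.316 -0.776]
```

View pics/v3.png

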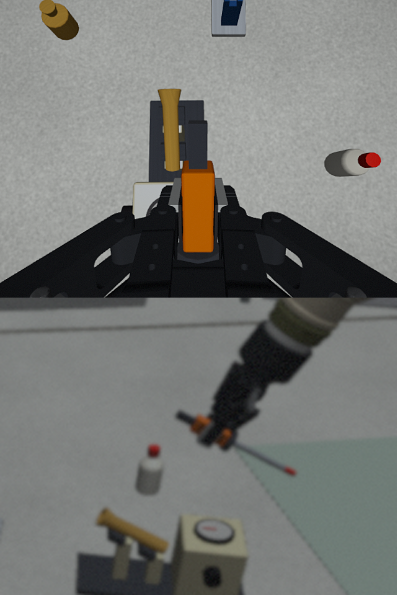

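```bash
python3 - <<'E'
from m1 import *
W=dict(np.load('w3.npz'))
m=mask(W,(235,120,310,290),lambda h,s,v:(h>=12)&(h<=28)&(s>110)&(v>50))
print(rect(m),m.min(0),m.max(0))
for y in range(int(m[:,1].min()),int(m[:,1].max())+1,4):
    r=m[m[:,1]==y][:,0]; print(y,r.min(),r.max(),end=' | ')
a=cv2.imread('pics/w3.png')[120:280,220:340];b=cv2.imread('pics/scene0.png')[222:262,450:510]
b2=cv2.imread('pics/top0.png')[190:220,135:185]
cv2.imwrite('pics/v4.png',cv2.hconcat([cv2.resize(a,(400,533),interpolation=cv2.INTER_CUBIC),cv2.vconcat([cv2.resize(b,(400,267),interpolation=cv2.INTER_CUBIC),cv2.resize(b2,(400,266),interpolation=cv2.INTER_CUBIC)])]))
E
```

```text
grip 56 107 [358.94644 216.53572] [262.8785  264.24298] X [ 0.4673 -0.034   0.0672] gap 0.0012 ((358.5549011230469, 216.50607299804688), (17.11688804626465, 3.312946081161499), 6.340191841125488) ((262.94097900390625, 264.2508239746094), (18.89574432373047, 5.554203987121582), 13.240518569946289)
tip 9 18 [405.77777 223.55556] [218.16667 253.38889] X [0.4981 0.085  0.0613] gap 0.0017 ((406.0, 223.5), (4.0, 1.0), 0.0) ((218.05003356933594, 253.35000610351562), (6.008327484130859, 2.5298221111297607), 18.434947967529297)
tube 264 277 [479.41287 241.17424] [160.00362 203.78339] X [0.6283 0.2352 0.0927] gap 0.0024 ((479.61383056640625, 241.79037475585938), (42.862937927246094, 7.583248138427734), 28.495635986328125) ((158.50001525878906, 204.50001525878906), (35.54655456542969, 10.262691497802734), 6.115502834320068)
testbase 1747 [[0.6252, 0.4154], [0.7234, 0.3977], [0.6639, 0.156], [0.5673, 0.1759]]
magbase 1750 [[0.7195, -0.2377], [0.7258, -0.3598], [0.5491, -0.3644], [0.5433, -0.2445]]
((273.0, 210.0), (132.0, 36.0), 90.0) [255. 144.] [291. 276.]
144 257.0 290.0 | 148 255.0 290.0 | 152 257.0 289.0 | 156 258.0 289.0 | 160 259.0 288.0 | 164 260.0 287.0 | 168 261.0 287.0 | 172 262.0 286.0 | 176 262.0 286.0 | 180 262.0 287.0 | 184 263.0 287.0 | 188 263.0 287.0 | 192 263.0 287.0 | 196 263.0 287.0 | 200 263.0 287.0 | 204 264.0 287.0 | 208 264.0 287.0 | 212 264.0 287.0 | 216 264.0 288.0 | 220 264.0 288.0 | 224 265.0 288.0 | 228 265.0 288.0 | 232 265.0 288.0 | 236 265.0 288.0 | 240 265.0 289.0 | 244 266.0 289.0 | 248 266.0 289.0 | 252 266.0 289.0 | 256 266.0 289.0 | 260 267.0 289.0 | 264 267.0 289.0 | 268 267.0 289.0 | 272 267.0 289.0 | 276 276.0 279.0 |
```

View pics/v4.png

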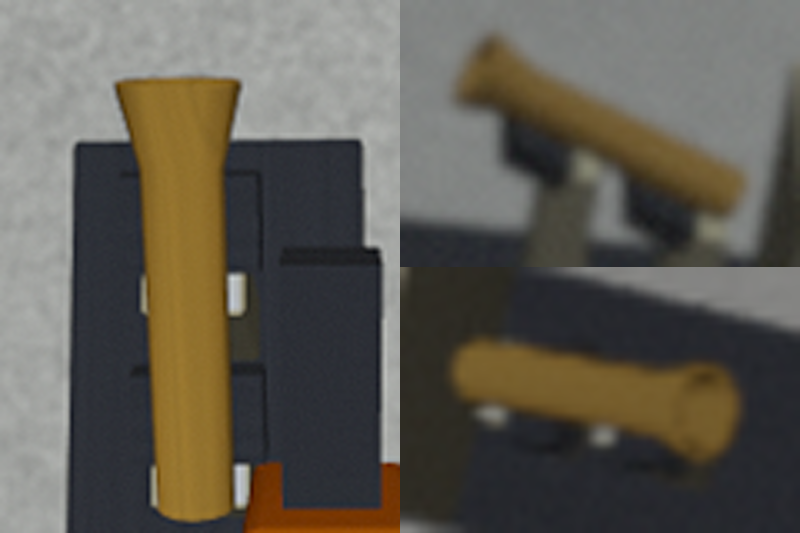

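```bash
cat > m3.py <<'E'
from h import *
S=dict(np.load('scene0.npz'));T=dict(np.load('top0.npz'));W=dict(np.load('w3.npz'))
def multi(*cu):
    A=np.zeros((3,3));b=np.zeros(3);L=[]
    for c,u in cu:
        o,d=ray(c,u);d/=np.linalg.norm(d);P=np.eye(3)-np.outer(d,d);A+=P;b+=P@o;L.append((o,P))
    X=np.linalg.solve(A,b); return X.round(4),[round(1e3*np.linalg.norm(P@(X-o)),1) for o,P in L]
w,t,s=(273,147),(173.5,206.4),(461.7,232.2)
print('WTS',multi((W,w),(T,t),(S,s)));print('WT',multi((W,w),(T,t)));print('WS',multi((W,w),(S,s)));print('TS',multi((T,t),(S,s)))
M=onz(W,w,.115);E=onz(W,(278.2,272.5),.0706);print('W onz',M,E,np.linalg.norm((E-M)[:2]),np.degrees(np.arctan2(*(E-M)[1::-1])))
a,b=onz(W,(243.4,162.9),.014),onz(W,(328,162.3),.014);d=(b-a)[:2];print('base',a,b,np.linalg.norm(d),'heading',np.degrees(np.arctan2(-d[0],d[1])), np.degrees(np.arctan2(d[0],-d[1])))
for hd in(75,76,77):
    h=np.r_[np.cos(np.radians(hd)),np.sin(np.radians(hd))]; print(hd,((a+b)[:2]/2+.022*h).round(4))
E
python3 m3.py
```

```text
WTS (array([0.6185, 0.1938, 0.1123]), [np.float64(2.7), np.float64(2.5), np.float64(1.5)])
WT (array([0.6195, 0.1933, 0.1068]), [np.float64(1.7), np.float64(1.7)])
WS (array([0.6203, 0.1948, 0.1144]), [np.float64(1.3), np.float64(1.3)])
TS (array([0.6168, 0.1933, 0.1125]), [np.float64(1.3), np.float64(1.3)])
W onz [0.62092548 0.19627694 0.115     ] [0.64332337 0.28651203 0.0706    ] 0.09297331095613376 76.05994134102434
base [0.65699457 0.16336163 0.014     ] [0.57219328 0.18428789 0.014     ] 0.08734510464947837 heading 76.13816682135895 -103.86183317864105
75 [0.6203 0.1951]
76 [0.6199 0.1952]
77 [0.6195 0.1953]
```

Wrist look gives mouth ≈(0.620,0.195,0.1145), heading 76.1°, confirmed by the base edge (0.6199,0.1952). I'm going back to the pre-insertion pose, tip 30 mm short of the mouth.

Call:
carry_out(steps=[[-1,-0.0061,-0.0409,0.01935,0,0,0],[-1,-0.0061,-0.0409,0.01935,0,0,0],[-1,-0.0061,-0.0409,0.01935,0,0,0],[-1,-0.0061,-0.0409,0.01935,0,0,0],[-1,-0.0061,-0.0409,0.01935,0,0,0],[-1,-0.0061,-0.0409,0.01935,0,0,0],[-1,0,0,0,0,-0.0037,-0.0079],[-1,0,0.0141,0.0304,0,0,0],[-1,0,0.0141,0.0304,0,0,0],[-1,0,0,0,0,0,0],[-1,0,0,0,0,0,0],[-1,0,0,0,0,0,0]])

```text
clock: 9.2
tcp_pos: [0.5857, 0.0533, 0.1836]
orientation: [-0.024, 0.118, 0.969, -0.214]
wrist_force: [0.3, -1.4, -1.8]
finger_gap: 0.017
```

```bash
cat > m4.py <<'E'
from h import *
import sys
tag=sys.argv[1]; mouth=np.array([.620,.195,.1145])
C={}
for n in('scene','top'):
    c=cam(n); save(c,n[0]+tag); np.savez(n[0]+tag+'.npz',**c); C[n]=c
    s=env.get_state();R=Rn.from_quat(np.roll(s['orientation'],-1)).as_matrix();p=s['tcp_pos']
    pr=proj(c,[p+.124*R[:,1],mouth]);u=pr[0]
    x0,y0=(u-14).astype(int);hs=cv2.cvtColor(c['color'][y0:y0+28,x0:x0+28],cv2.COLOR_RGB2HSV).astype(int)
    m=((hs[...,0]<5)|(hs[...,0]>172))&(hs[...,1]>100)&(hs[...,2]>60)
    q=np.argwhere(m)[:,::-1].mean(0)+[x0,y0]; C[n+'q']=q
    print(n,p.round(4),'red pred',u.round(1),'seen',q.round(1),m.sum(),'mouth',pr[1].round(1))
X,g=two(C['scene'],C['sceneq'],C['top'],C['topq'])
print('tri red mid',X.round(4),round(g,4),'expected',(p+.124*R[:,1]).round(4),'err in tool',(R.T@(X-p-.124*R[:,1])).round(4))
print(s['clock'],R.round(4).tolist(),'pitch',np.degrees(np.arcsin(-R[2,1])),'yaw',np.degrees(np.arctan2(R[1,1],R[0,1])),s['wrist_force'].round(1))
h=np.radians(76.1);d=np.r_[.9063*np.cos(h),.9063*np.sin(h),-.4226]
print('tool shift to mouth-.163d',(R.T@(mouth-.163*d-p)).round(4),'d in tool',(R.T@d).round(4))
E
python3 m4.py 5; python3 - <<'E'
import cv2
a=cv2.imread('pics/s5.png')[195:275,410:530];b=cv2.imread('pics/t5.png')[170:250,120:240]
f=lambda i:cv2.resize(i,(600,400),interpolation=cv2.INTER_CUBIC)
cv2.imwrite('pics/v5.png',cv2.resize(cv2.vconcat([f(a),f(b)]),(0,0),fx=.75,fy=.75))
E
```

```text
scene [0.5857 0.0534 0.1834] red pred [448.7 225.3] seen [447.5 224.9] 11 mouth [462.3 232.4]
top [0.5856 0.0533 0.1831] red pred [182.8 206.5] seen [nan nan] 0 mouth [172.1 205. ]
 ** On entry to DLASCL parameter number  4 had an illegal value
 ** On entry to DLASCL parameter number  4 had an illegal value
 ** On entry to DLASCL parameter number  4 had an illegal value
 ** On entry to DLASCL parameter number  4 had an illegal value
 ** On entry to DLASCL parameter number  5 had an illegal value
 ** On entry to DLASCL parameter number  4 had an illegal valuem4.py:11: RuntimeWarning: Mean of empty slice.
  q=np.argwhere(m)[:,::-1].mean(0)+[x0,y0]; C[n+'q']=q
  ret = um.true_divide(
Traceback (most recent call last):
  File "m4.py", line 13, in <module>
    X,g=two(C['scene'],C['sceneq'],C['top'],C['topq'])
        ~~~^^^^^^^^^^^^^^^^^^^^^^^^^^^^^^^^^^^^^^^^^^^
  File "h.py", line 15, in two
    s=np.linalg.lstsq(np.c_[d,-e],p-o,rcond=None)[0]
      ~~~~~~~~~~~~~~~^^^^^^^^^^^^^^^^^^^^^^^^^^^^
numpy.linalg.LinAlgError: SVD did not converge in Linear Least Squares
```

View pics/v5.png

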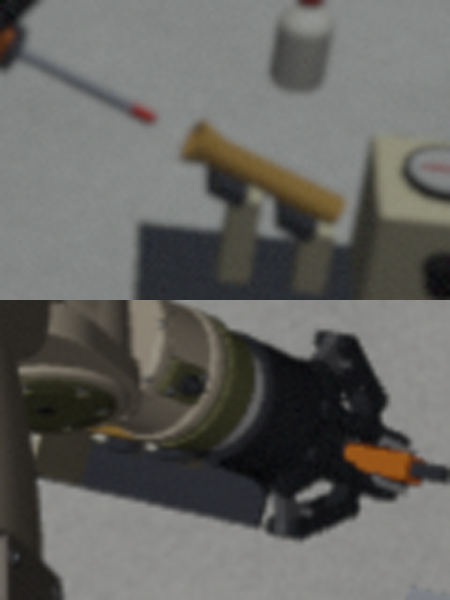

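Scene view: the rod line points at the rim's centre (line at rim ≈ 139 vs rim centre 141 in the crop), top view is occluded by the arm. I'll correct 0.7 mm sideways and enter slowly.

Call:
carry_out(steps=[[-1,0.0007,0.01,0,0,0,0],[-1,0,0.015,0,0,0,0],[-1,0,0.01,0,0,0,0],[-1,0,0.008,0,0,0,0],[-1,0,0.006,0,0,0,0],[-1,0,0.005,0,0,0,0],[-1,0,0.005,0,0,0,0],[-1,0,0,0,0,0,0]])

```text
clock: 10.3
tcp_pos: [0.5972, 0.1057, 0.1566]
orientation: [-0.026, 0.117, 0.969, -0.214]
wrist_force: [1.2, 1.1, -1.8]
finger_gap: 0.0173
```

```bash
cat > st.py <<'E'
from h import *
s=env.get_state();R=Rn.from_quat(np.roll(s['orientation'],-1)).as_matrix()
print(s['clock'],s['tcp_pos'].round(4),'F tool',(R.T@s['wrist_force']).round(1),'M tool',(R.T@s['ft_torque']).round(2),'pitch/yaw',np.degrees([np.arcsin(-R[2,1]),np.arctan2(R[1,1],R[0,1])]).round(2),s['finger_gap'].round(4))
h=np.radians(76.1);d=np.r_[.9063*np.cos(h),.9063*np.sin(h),-.4226]
print('to seated, tool',(R.T@(np.array([.620,.195,.1145])-.033*d-s['tcp_pos'])).round(4))
E
python3 st.py
```

```text
Traceback (most recent call last):
  File "st.py", line 3, in <module>
    print(s['clock'],s['tcp_pos'].round(4),'F tool',(R.T@s['wrist_force']).round(1),'M tool',(R.T@s['ft_torque']).round(2),'pitch/yaw',np.degrees([np.arcsin(-R[2,1]),np.arctan2(R[1,1],R[0,1])]).round(2),s['finger_gap'].round(4))
                                                                                                                                                                                                           ^^^^^^^^^^^^^^^^^^^^^
AttributeError: 'float' object has no attribute 'round'
```

Call:
carry_out(steps=[[-1,0,0.006,0,0,0,0],[-1,0,0.008,0,0,0,0],[-1,0,0.008,0,0,0,0],[-1,0,0.008,0,0,0,0],[-1,0,0.008,0,0,0,0],[-1,0,0.008,0,0,0,0],[-1,0,0.006,0,0,0,0],[-1,0,0,0,0,0,0]])

```text
clock: 11.3
tcp_pos: [0.6085, 0.1519, 0.1344]
orientation: [-0.026, 0.117, 0.969, -0.214]
wrist_force: [2.7, 1.7, -2.2]
finger_gap: 0.017
```

```bash
sed -i "s/s\['finger_gap'\].round(4)/s['finger_gap']/" st.py; python3 st.py
```

```text
11.3 [0.6085 0.1519 0.1344] F tool [-2.2  3.   1. ] M tool [-0.96 -0.47  0.2 ] pitch/yaw [24.9  76.22] 0.01703336404935124
to seated, tool [-0.0008  0.0158 -0.0008]
```

Call:
carry_out(steps=[[-1,-0.0003,0.005,0,0,0,0],[-1,0,0.005,0,0,0,0],[-1,0,0.003,0,0,0,0],[-1,0,0.0015,0,0,0,0],[-1,0,0,0,0,0,0]])

```text
clock: 11.92
tcp_pos: [0.6117, 0.1638, 0.1286]
orientation: [-0.026, 0.117, 0.969, -0.215]
wrist_force: [2.3, -1.1, -0.3]
finger_gap: 0.0172
```

```bash
python3 st.py
```

```text
11.925 [0.6117 0.1638 0.1286] F tool [-2.5 -0.4  0.5] M tool [-0.46 -0.47  0.09] pitch/yaw [24.96 76.2 ] 0.01716571496124019
to seated, tool [-0.0006  0.0022 -0.0009]
```

Call:
carry_out(steps=[[-1,0,0.001,0,0,0,0],[-1,0,0.001,0,0,0,0],[-1,0,0,0,0,0,0]])

```text
clock: 12.3
tcp_pos: [0.6117, 0.1639, 0.1286]
orientation: [-0.026, 0.118, 0.969, -0.216]
wrist_force: [0.4, -6.7, 4.0]
finger_gap: 0.017
```

```bash
python3 st.py
```

```text
12.3 [0.6117 0.1639 0.1286] F tool [-2.  -7.5 -0.9] M tool [ 0.78 -0.36  0.09] pitch/yaw [25.15 76.17] 0.017009653590554532
to seated, tool [-0.0006  0.0021 -0.0008]
```

Call:
carry_out(steps=[[-1,0,0.001,0,0,0,0],[-1,0,0,0,0,0,0],[-1,0,0,0,0,0,0],[-1,0,0,0,0,0,0],[-1,0,0,0,0,0,0],[-1,0,0,0,0,0,0]])

```text
clock: 13.05
tcp_pos: [0.6117, 0.1639, 0.1286]
orientation: [-0.026, 0.118, 0.969, -0.217]
wrist_force: [-0.9, -8.6, 5.0]
finger_gap: 0.0171
```

```bash
python3 st.py; python3 - <<'E'
from h import *
c=cam('scene');a=c['color'][190:280,420:540,::-1];cv2.imwrite('pics/v6.png',cv2.resize(a,(720,540),interpolation=cv2.INTER_CUBIC))
E
```

```text
13.05 [0.6117 0.1639 0.1286] F tool [-1.2 -9.9 -0.9] M tool [ 1.31 -0.29  0.15] pitch/yaw [25.23 76.15] 0.017068603072508355
to seated, tool [-0.0006  0.0021 -0.0008]
```

View pics/v6.png

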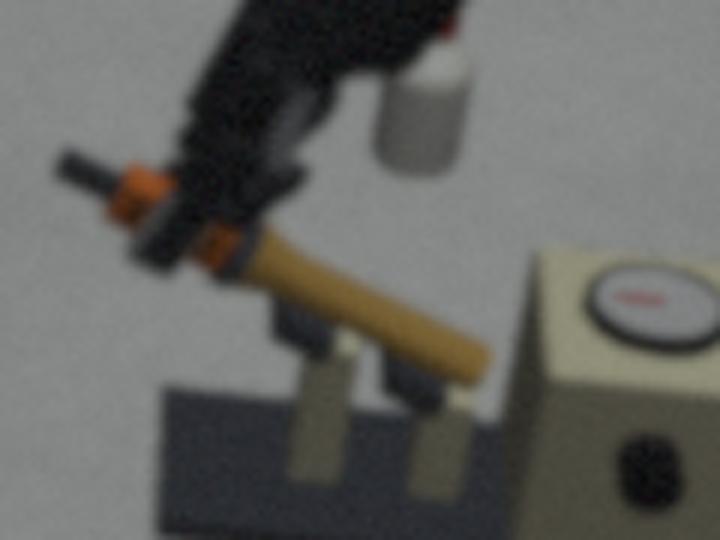

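Seated: the collar is flush on the rim, with 10 N of contact and no advance. Drawing it straight back out.

Call:
carry_out(steps=[[-1,0,0,0,0,0,0],[-1,0,-0.003,0,0,0,0],[-1,0,-0.007,0,0,0,0],[-1,0,-0.012,0,0,0,0],[-1,0,-0.015,0,0,0,0],[-1,0,-0.015,0,0,0,0],[-1,0,-0.015,0,0,0,0],[-1,0,-0.015,0,0,0,0],[-1,0,-0.015,0,0,0,0],[-1,0,-0.015,0,0,0,0],[-1,0,-0.015,0,0,0,0],[-1,0,-0.015,0,0,0,0],[-1,0,-0.015,0,0,0,0],[-1,0,0,0,0,0,0],[-1,0,0,0,0,0,0]])

```text
clock: 14.98
tcp_pos: [0.5783, 0.0282, 0.1936]
orientation: [-0.026, 0.117, 0.969, -0.215]
wrist_force: [0.0, -0.3, -3.2]
finger_gap: 0.017
```

```bash
python3 st.py; python3 -c "
from h import *
print(env.get_state()['joint_pos'].round(3))"
```

```text
14.975 [0.5783 0.0282 0.1936] F tool [-0.1  1.1  3.1] M tool [-0.51  0.01 -0.06] pitch/yaw [24.96 76.19] 0.017008797456490775
to seated, tool [-0.0006  0.1562 -0.0009]
[ 0.104  0.482  0.089  1.334 -0.408 -1.194]
```

Call:
carry_out(steps=[[-1,-0.0085,-0.049,0.002,0,0,0],[-1,-0.0085,-0.049,0.002,0,0,0],[-1,-0.0085,-0.049,0.002,0,0,0],[-1,0,0,0,0,0,0],[-1,0,0,0,0,0,0],[-1,0,0,0,0,0,0]])

```text
clock: 15.72
tcp_pos: [0.5705, -0.1085, 0.2493]
orientation: [-0.027, 0.116, 0.969, -0.215]
wrist_force: [-0.7, 0.5, -2.5]
finger_gap: 0.017
```

```bash
python3 - <<'E'
from h import *
c=cam('wrist'); save(c,'w7'); np.savez('w7.npz',**c); s=env.get_state(); print(s['clock'],s['tcp_pos'],c['K'][0,0], proj(c,[[.603,-.302,.045],[.603,-.302,.122],[.603,-.302,.08]]))
E
```

```text
15.775 [ 0.57059338 -0.10847375  0.24937871] 380.83258767281893 [[238.81034625 117.53394501]
 [217.6037882   70.99613261]
 [230.40053876  99.07226895]]
```

View pics/w7.png

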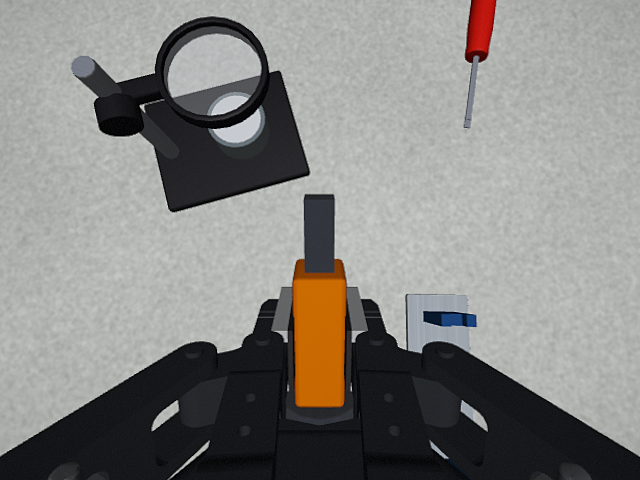

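Wrist view: lens ring centre ≈(212,71), white stage ≈(236,119), base corners at (280,71), (309,174) and (173,211), post at upper left, so the open side faces the robot.

```bash
cat > m5.py <<'E'
from h import *
W=dict(np.load('w7.npz'));T=dict(np.load('top0.npz'));S=dict(np.load('scene0.npz'))
c=[onz(W,u,.012) for u in((280,71),(309,174),(173,211))]
L=lambda v:np.linalg.norm(v)
a=c[0]-c[1];b=c[2]-c[1];print('base sides',L(a),L(b),'x-heading',np.degrees(np.arctan2(b[1],b[0])),np.degrees(np.arctan2(a[1],a[0]))+90)
x=b/L(b);m=(c[0]+c[1])/2;print('origin from base',(m+.057*x).round(4),((c[1]+.5*.12*a/L(a))+.057*x).round(4))
# ring: rim extremes at mid-height
im=W['color'];h=cv2.cvtColor(im,cv2.COLOR_RGB2HSV).astype(int);roi=np.zeros(im.shape[:2],bool);roi[20:126,160:268]=1
m=((h[...,2]>75)&roi).astype(np.uint8);n,l,st,ce=cv2.connectedComponentsWithStats(m)
i=1+np.argmax(st[1:,4]);print('lens comp',st[i],ce[i])
al=np.argwhere(cv2.morphologyEx((l==i).astype(np.uint8),cv2.MORPH_CLOSE,np.ones((9,9)))>0)[:,::-1].astype(np.int32)
e=cv2.fitEllipse(cv2.convexHull(al).astype(np.float32));print('lens ellipse',e)
for z in(.115,.122,.129):print(z,onz(W,e[0],z).round(4),onz(W,(212,70),z).round(4))
roi[:]=0;roi[85:150,205:270]=1
m=((h[...,2]>190)&roi).astype(np.uint8);n,l,st,ce=cv2.connectedComponentsWithStats(m);i=1+np.argmax(st[1:,4]);print('stage',st[i],ce[i],onz(W,ce[i],.045).round(4),onz(W,(236,119),.045).round(4))
# top cam ring: crop centre
print('top ring',onz(T,(366.5,208.5),.122).round(4),'W+T',two(W,e[0],T,(366.5,208.5)),'W+S',two(W,e[0],S,(252.5,232)))
E
python3 m5.py
```

```text
base sides 0.11820998693765647 0.1431289545687688 x-heading 2.1736700711242225 1.7323093732574506
origin from base [ 0.6076 -0.299   0.012 ] [ 0.6077 -0.2999  0.012 ]
lens comp [ 167   33   95   83 6035] [213.48135874  73.84440762]
lens ellipse ((213.6106719970703, 73.90765380859375), (81.0086669921875, 95.44080352783203), 72.18994903564453)
0.115 [ 0.6074 -0.305   0.115 ] [ 0.608  -0.3085  0.115 ]
0.122 [ 0.6064 -0.3004  0.122 ] [ 0.607  -0.3038  0.122 ]
0.129 [ 0.6054 -0.2957  0.129 ] [ 0.6059 -0.299   0.129 ]
stage [213 109  47  33 710] [240.08873239 129.42394366] [ 0.6043 -0.29    0.045 ] [ 0.6059 -0.3012  0.045 ]
top ring [ 0.6021 -0.3032  0.122 ] W+T (array([ 0.60532592, -0.30426792,  0.11550821]), np.float64(0.004011208646231509)) W+S (array([ 0.60576139, -0.30133338,  0.12392353]), np.float64(0.00386170327811195))
```

Read point ≈(0.606,−0.301,0.080), heading ≈2°: base, ring and stage agree to about 2–3 mm. Going to a staging pose on the open side, levelling and turning there.

Call:
carry_out(steps=[[-1,0.0269,-0.0392,0.0249,0,0,0],[-1,0.0269,-0.0392,0.0249,0,0,0],[-1,0.0269,-0.0392,0.0249,0,0,0],[-1,0.0269,-0.0392,0.0249,0,0,0],[-1,0.0269,-0.0392,0.0249,0,0,0],[-1,0,0,0,-0.1452,0,0],[-1,0,0,0,-0.1452,0,0],[-1,0,0,0,-0.1452,0,0],[-1,0,0,0,0,0,0.164],[-1,0,0,0,0,0,0.164],[-1,0,0,0,0,0,0.164],[-1,0,0,0,0,0,0.164],[-1,0,0,0,0,0,0.164],[-1,0,0,0,0,0,0.164],[-1,0,0,0,0,0,0.164],[-1,0,0,0,0,0,0.164],[-1,0,0,0,0,0,0],[-1,0,0,0,0,0,0]])

```text
clock: 18.02
tcp_pos: [0.3853, -0.3008, 0.22]
orientation: [-0.0, 0.699, 0.715, -0.0]
wrist_force: [0.2, 0.2, -2.6]
finger_gap: 0.0171
```

```bash
cat > m6.py <<'E'
from h import *
RP=np.array([.606,-.301,.080]);C={}
for n in('scene','top'):
    c=cam(n); C[n]=c; save(c,n[0]+'8')
    s=env.get_state();R=Rn.from_quat(np.roll(s['orientation'],-1)).as_matrix();p=s['tcp_pos']
    u=proj(c,p+.124*R[:,1])[0]
    x0,y0=(u-10).astype(int);hs=cv2.cvtColor(c['color'][y0:y0+20,x0:x0+20],cv2.COLOR_RGB2HSV).astype(int)
    m=((hs[...,0]<6)|(hs[...,0]>170))&(hs[...,1]>90)&(hs[...,2]>50)
    q=np.argwhere(m)[:,::-1].mean(0)+[x0,y0] if m.any() else None; C[n+'q']=q
    print(n,'red pred',u.round(1),'seen',q,m.sum())
if C['sceneq'] is not None and C['topq'] is not None:
    X,g=two(C['scene'],C['sceneq'],C['top'],C['topq'])
    print('tri red',X.round(4),round(g,4),'err tool',(R.T@(X-p-.124*R[:,1])).round(4))
print(s['clock'],p.round(4),'pitch/yaw/roll',np.degrees([np.arcsin(-R[2,1]),np.arctan2(R[1,1],R[0,1]),np.arcsin(R[2,0])]).round(2),'F',s['wrist_force'].round(1),s['joint_pos'].round(2))
print('tip',(p+.133*R[:,1]).round(4),'tool shift to read',(R.T@(RP-p-.133*R[:,1])).round(4))
E
python3 m6.py; python3 -c "
from h import *
T=dict(np.load('top0.npz'))
print('driver',[onz(T,u,.01).round(3) for u in((348,299),(400,321))])"
```

```text
scene red pred [253.4 176.9] seen [252.81818182 176.09090909] 11
top red pred [371.3 240.5] seen [371.30769231 241.38461538] 26
tri red [ 0.507  -0.2991  0.2209] 0.0014 err tool [-0.0005 -0.0022 -0.0009]
18.125 [ 0.3852 -0.3011  0.2201] pitch/yaw/roll [ 0.02  1.15 -0.01] F [-0.9  0.1 -2.5] [-0.83  0.16 -0.23  1.18 -0.   -0.85]
tip [ 0.5182 -0.2984  0.22  ] tool shift to read [-0.0043  0.0878  0.14  ]
driver [array([ 0.372, -0.26 ,  0.01 ]), array([ 0.31, -0.4 ,  0.01])]
```

Call:
carry_out(steps=[[-1,-0.0043,0,0.02,0,0,0],[-1,0,0,0.04,0,0,0],[-1,0,0,0.04,0,0,0],[-1,0,0,0.03,0,0,0],[-1,0,0,0.01,0,0,0],[-1,0,0,0,0,0,0],[-1,0,0.01,0,0,0,0],[-1,0,0.016,0,0,0,0],[-1,0,0.016,0,0,0,0],[-1,0,0.016,0,0,0,0],[-1,0,0.012,0,0,0,0],[-1,0,0.01,0,0,0,0],[-1,0,0.005,0,0,0,0],[-1,0,0,0,0,0,0],[-1,0,0,0,0,0,0]])

```text
clock: 20.0
tcp_pos: [0.4697, -0.304, 0.0801]
orientation: [-0.0, 0.701, 0.713, -0.0]
wrist_force: [0.4, -0.0, -2.7]
finger_gap: 0.0169
```

```bash
python3 m6.py; python3 - <<'E'
import cv2
f=lambda i:cv2.resize(i,(600,400),interpolation=cv2.INTER_CUBIC)
a=cv2.imread('pics/s8.png')[200:300,180:330];b=cv2.imread('pics/t8.png')[160:260,300:450]
cv2.imwrite('pics/v9.png',cv2.resize(cv2.vconcat([f(a),f(b)]),(0,0),fx=.75,fy=.75))
E
```

```text
scene red pred [254.5 244.3] seen None 0
top red pred [364.1 214.6] seen [364.27272727 215.36363636] 11
20.1 [ 0.4697 -0.3041  0.0802] pitch/yaw/roll [ 0.02  1.   -0.01] F [-0.1 -0.4 -2. ] [-0.72  0.39 -0.28  0.9  -0.   -0.74]
tip [ 0.6027 -0.3018  0.0802] tool shift to read [0.0008 0.0033 0.0001]
```

View pics/v9.png

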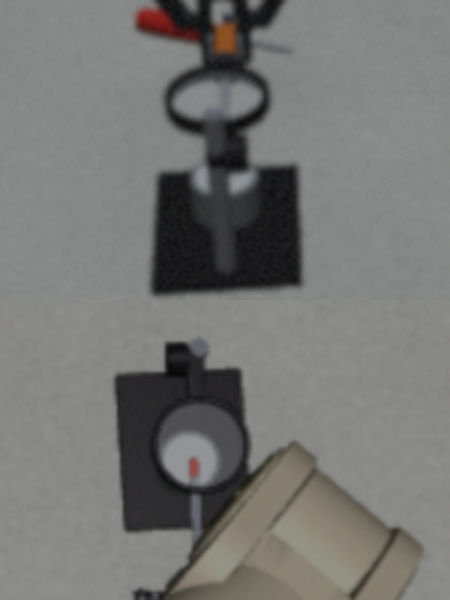

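Top view through the lens: tip end at (193,458) versus the expected lens-axis point at mid-height ≈(194.5,454), so about 4 mm short, and the rod is clear of ring and stage. I'm advancing 4 mm.

Call:
carry_out(steps=[[-1,0,0.002,0,0,0,0],[-1,0,0.002,0,0,0,0],[-1,0,0,0,0,0,0],[-1,0,0,0,0,0,0],[-1,0,0,0,0,0,0],[-1,0,0,0,0,0,0]])

```text
clock: 20.85
tcp_pos: [0.4741, -0.304, 0.0802]
orientation: [0.0, 0.701, 0.713, -0.0]
wrist_force: [0.4, 0.3, -2.8]
finger_gap: 0.017
```

```bash
python3 m6.py; python3 - <<'E'
from h import *
c=cam('top');T=dict(np.load('top0.npz'))
# ring + stage from the unoccluded first picture
g=cv2.cvtColor(T['color'],cv2.COLOR_RGB2HSV)[...,2].astype(int)
roi=np.zeros(g.shape,bool);roi[188:230,348:386]=1
def comp(m):
    n,l,st,ce=cv2.connectedComponentsWithStats(m.astype(np.uint8));i=1+np.argmax(st[1:,4]);return np.argwhere(l==i)[:,::-1].astype(np.int32),ce[i],st[i]
for th in(60,75):
    L,ce,st=comp((g>th)&roi);e=cv2.fitEllipse(cv2.convexHull(L).astype(np.float32));print('lens',th,st,np.round(e[0],1),np.round(e[1],1))
for th in(130,150):
    Sg,cs,st=comp((g>th)&roi);e2=cv2.fitEllipse(cv2.convexHull(Sg).astype(np.float32));print('stage',th,st,np.round(e2[0],1),np.round(e2[1],1))
X1=onz(T,e[0],.122);X2=onz(T,e2[0],.045);print('lens',X1.round(4),'stage',X2.round(4))
x0=345;y0=195;hs=cv2.cvtColor(c['color'][y0:230,x0:385],cv2.COLOR_RGB2HSV).astype(int)
m=((hs[...,0]<8)|(hs[...,0]>168))&(hs[...,1]>70)&(hs[...,2]>50);q=np.argwhere(m)[:,::-1]+[x0,y0];print('red',q.mean(0),len(q),onz(c,q.mean(0),.08).round(4),'+9mm tip')
h=cv2.resize(c['color'][170:245,310:410,::-1],(800,600),interpolation=cv2.INTER_CUBIC);cv2.imwrite('pics/v10.png',h)
E
```

```text
scene red pred [254.4 245.4] seen None 0
top red pred [364.  212.9] seen [364.14285714 213.57142857] 14
20.95 [ 0.4742 -0.3041  0.0802] pitch/yaw/roll [ 0.    1.02 -0.02] F [-0.4 -0.6 -2.5] [-0.71  0.4  -0.27  0.9  -0.   -0.73]
tip [ 0.6071 -0.3017  0.0802] tool shift to read [ 0.0007 -0.0011  0.0002]
lens 60 [353 195  28  28 622] [366.2 208.2] [27.7 28.1]
lens 75 [353 195  27  27 559] [365.8 208.5] [26.4 26.6]
stage 130 [355 205  17  17 219] [363.1 212.7] [15.5 17.3]Traceback (most recent call last):
  File "<stdin>", line 11, in <module>
  File "<stdin>", line 7, in comp
    return _wrapfunc(a, 'argmax', axis=axis, out=out, **kwds)
    return bound(*args, **kwds)
ValueError: attempt to get argmax of an empty sequence
```

Call:
carry_out(steps=[[-1,0.0005,-0.001,0,0,0,0],[-1,0,0,0,0,0,0],[-1,0,0,0,0,0,0],[-1,0,0,0,0,0,0]])

```text
clock: 21.5
tcp_pos: [0.4732, -0.3036, 0.0802]
orientation: [0.0, 0.701, 0.713, -0.0]
wrist_force: [0.7, -0.1, -2.3]
finger_gap: 0.0165
```

```bash
python3 m6.py; python3 -c "
from h import *
c=cv2.imread('pics/t8.png')[120:270,250:450];cv2.imwrite('pics/v10.png',cv2.resize(c,(800,600),interpolation=cv2.INTER_CUBIC))
print(abs(env.get_state()['qvel']).max())"
```

```text
scene red pred [254.7 245.1] seen None 0
top red pred [363.8 213.3] seen [363.84615385 214.        ] 13
21.6 [ 0.4732 -0.3036  0.0802] pitch/yaw/roll [ 0.    1.03 -0.02] F [-0.2 -0.1 -1.9] [-0.71  0.4  -0.27  0.9  -0.   -0.73]
tip [ 0.6062 -0.3012  0.0802] tool shift to read [ 0.0002 -0.0002  0.0002]
0.0009792059882978601
```

View pics/v10.png

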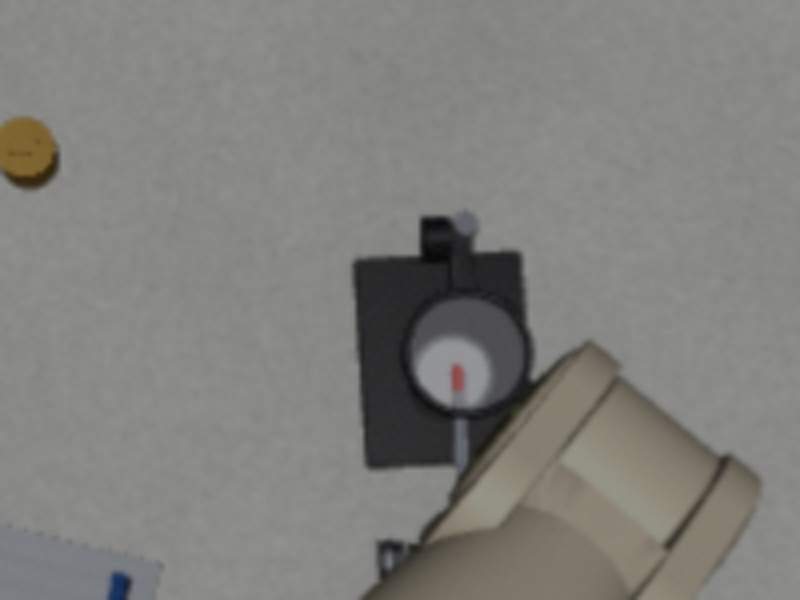

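Tip end at (457,364) against the computed lens-axis point ≈(459,363): centred, level, still, no contact force. Handing in.

```bash
python3 -c "
from h import *
print(env.hand_in(), env.get_state()['clock'])"
```

```text
the job is handed in; nothing more can be done
the job is handed in; nothing more can be done
```

The job is done and handed in at about 21.6 s on the robot's clock, with the gauge still gripped under the magnifier. The hand-in gave no verdict.

- **Tube:** I lifted the gauge from its cradle and slid it down the brass tube until the collar stopped on the rim. There the force was about 10 N with no further advance, and the picture showed the collar flush. I paused about 1 s and drew it straight back out.
- **Reading pose:** The rod is level and still. From the arm's readings the tip is at (0.606, −0.301, 0.080), within 1 mm of my measured read point. The last top picture agrees to about 1–2 mm. The wrist force showed no sign of touching the magnifier.
- **Bystanders:** The arm went nowhere near the brass weight or the oil bottle. It passed over the screwdriver with about 30 mm to spare by estimate.

**Checks that disagreed or could not be made:**
- The collar touched about 2 mm earlier than my mouth estimate, and a two-camera look at the red tip put it about 2 mm short of where the arm's readings did. Both are about the size of the camera calibration error.
- The magnifier position from the different views spread by 2–3 mm.
- The scene camera could not see the tip at the end because the post hid it. The final height therefore rests on the arm's readings and the two-camera check at the staging pose, which agreed within 1 mm.

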